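Clear the spent core from the bag-film stand

TASK

The bag-film roll on the packing bench has run out: draw the axle straight out of the stand by its black grip, lay it down inside the low steel tray, then lift the empty cardboard core out of the stand and put it inside the open cardboard carton. Do not shift the stand or catch up the core with the axle, and leave everything else on the bench where it is.

Things in the scene. Friction and masses are not known exactly. Their poses are not given: they have to be found in the camera images.
- stand: Loose roll stand, about 2.5 kg, resting on the bench; it slides if pulled hard. Grey base 130 mm (x) by 170 mm (y) by 12 mm. Origin: centre of its underside; z up; +y is the way the axle is drawn out. Two aluminium bearing blocks, 60 mm wide in x, 80 to 140 mm above the bench: sleeve block at y = +44 to +80 mm, far block at y = -60 to -44 mm.
- sleeve (a point): Centre of the outer mouth of the sleeve block's bore, at (0, +80, 110) mm in the stand's frame; axes as the stand's. The 21.6 mm bores of both blocks lie in line along the stand's y, 110 mm above the bench.
- axle: Loose aluminium axle, 192 mm long, 0.13 kg, at the start fully home through both bores and the core. Origin: on its axis, mid black grip, 25 mm outside the sleeve's mouth. Its +y points outward along the axis, as the stand's +y at the start. Grip 24 mm thick, y = -20 to +20 mm; end flange 36 mm thick, to y = +27; shoulder 30 mm thick, to y = -24; then smooth 20 mm shaft to the tip at y = -165.
- axle_tip (a point): Centre of the axle's inner (shaft) end, 165 mm from the axle's origin along its -y. It leaves the sleeve after 140 mm of draw.
- core: Loose empty cardboard tube, 80 mm long, 56 mm outside and 44 mm inside diameter, 0.06 kg. Origin: its centre; y is its axis (it can roll about it). At the start it lies between the blocks, centre 110 mm above the bench, on two 16 mm rods along the stand's y at x = +-17 mm, 78 mm up; it stays on them when the axle is gone. Top and sides are free to grasp.
- tray: Fixed low steel tray, outside 240 mm (x) by 180 mm (y), 15 mm high, walls and floor 4 mm. Origin: centre of its underside. Tray and carton may stand on either side of the stand.
- carton: Fixed open cardboard carton, outside 240 mm (x) by 180 mm (y), 50 mm high, walls and floor 4 mm. Origin: centre of its underside.
- canister: Bystander: closed steel canister standing, 114 mm across, 156 mm high, origin under its centre.
- cups: Bystander: stack of nested blue-grey cups standing, 82 mm across, 119 mm high, origin under its centre.
- tape: Bystander: roll of brown tape lying flat, 96 mm across, 45 mm high, origin under its centre.
- screwdriver: Bystander: screwdriver lying on the bench, 150 mm long, along its x.
- new_roll: Bystander: fresh white film roll, 90 mm thick and 100 mm long, on a wooden cradle, 90 mm high in all, origin under its centre; y along the roll.
There are look-alikes about, which are no part of the job. What is shaped like the axle but orange or purple is not meant.

How it is judged:
On the way, in this order (a step that is already met when the one before it is completed fails the run):
1. the axle has come straight out of the sleeve, still level and in line with the bore, with the core left lying in the cradle (y of axle_tip in the frame of stand between 0.082 and 0.16 m and angle between the y axis of axle and the y axis of stand, either way round below 0.2 rad and distance between axle_tip and sleeve below 0.08 m and z of axle_tip in the frame of stand above 0.07 m and distance between core and stand below 0.125 m).
2. the whole axle lies in the tray while the core still lies in the stand's cradle (x of axle in the frame of tray between -0.118 and 0.118 m and y of axle in the frame of tray between -0.088 and 0.088 m and x of axle_tip in the frame of tray between -0.118 and 0.118 m and y of axle_tip in the frame of tray between -0.088 and 0.088 m and z of axle in the frame of tray below 0.03 m and z of axle_tip in the frame of tray below 0.025 m and distance between core and stand below 0.125 m), for 0.1 s.
At the end, for the whole second after the job is handed in: The whole axle lies on the tray's floor within its walls (grip centre under 30 mm, tip under 25 mm above the tray's underside); the core rests inside the carton (centre under 55 mm above its underside); axle under 50 mm/s, core under 100 mm/s (x of axle in the frame of tray between -0.118 and 0.118 m and y of axle in the frame of tray between -0.088 and 0.088 m and x of axle_tip in the frame of tray between -0.118 and 0.118 m and y of axle_tip in the frame of tray between -0.088 and 0.088 m and z of axle in the frame of tray below 0.03 m and z of axle_tip in the frame of tray below 0.025 m and x of core in the frame of carton between -0.11 and 0.11 m and y of core in the frame of carton between -0.08 and 0.08 m and z of core in the frame of carton below 0.055 m and linear speed of axle below 0.05 m/s and linear speed of core below 0.1 m/s); the robot touches nothing.
It fails at once if the stand is shifted or turned: its base or its sleeve more than 20 mm from where it was, or tipped by more than 0.1 rad (distance of any of stand, sleeve from where it was at the start of the episode above 0.02 m or angle between stand's own z axis and vertical above 0.1 rad).
It fails at once if a bystander (canister, cups, tape, screwdriver, film roll) is moved by more than 25 mm (distance of any of canister, cups, tape, screwdriver, new_roll from where it was at the start of the episode above 0.025 m).
It also fails if it takes over 72 s, if anything falls off the work surface, if the arm or the gripper's body presses on something with over 40 N, if the wrist force passes 120 N, or if a joint passes its speed limit or range.

ROBOT

A 6-joint arm with a two-finger parallel gripper is mounted at the origin on the work surface. World frame = base frame: x ahead of the robot, y to its left, z up, the work surface at z = 0. Lengths are in m, angles in rad, forces in N, time in s.
With the tool pointing down it reaches from about 0.375 to 0.825 m from the base axis. Payload 5.5 kg.
Tool frame: the origin (TCP) lies midway between the tips of the shut fingers; the grasp point (between the pads) lies 19 mm behind it (arm.hold_point_z is the distance from the TCP to the grasp point, in m); y points along the fingers, z is the direction in which the jaws open and shut, and the axes are right-handed (so a half turn about y gives the same grasp; the last joint's range is limited). The gripper opens to 85 mm and grips with 20 to 120 N. Pads are 22 mm wide; open, the fingers measure 114 mm over their backs; the gripper's body (76 mm by 85 mm) begins 54 mm behind the grasp point. The pads swing forward as they close: fully open they stand 13 mm farther back than shut.
Start: joints at [1.149, 0.314, -0.047, 1.21, 0, 1.571], TCP at [0.246, 0.547, 0.193] pointing down, gripper open.
Joint ranges: [-2.67, 2.67], [-0.69, 1.73], [-1.03, 1.25], [-2.08, 2.16], [-1.42, 1.45], [-3.14, 3.14]. Speed limits (rad/s): [2.39, 2.39, 3.01, 3.14, 3.14, 3.14].

INTERFACE

Orientations are given as a rotation vector (axis times angle).
In Python, from bench import arm gives the robot as it stands. The module is installed in compiled form; this text tells all that it offers.
- The arm moves only by the shell command python3 -m handwheel 'ROWS' [OPENING]. ROWS is JSON, a list of rows, each a list of 2 entries, a list of its own where there are three numbers: the shift along the tool's x, y, z as a fraction of full scale, then the turn about the tool's y as a fraction of full scale. In form: [[[tx, ty, tz], twist], ...]. A call has 1 to 20 rows; each row shifts and turns the pose as measured when the row begins, along the tool's axes as they then stand; what a row does not reach is not made up. Full scale, the value 1, is 25 cm for a shift and 0.08 rad for a turn. A row lasts 1/10 s, in which the tool goes at most 50 mm and 8.59 degrees, less where a joint would pass 70% of its speed; a pose out of reach is approached as far as the arm can. A call with a number of a shift or a turn outside -1 to 1 is refused whole. A call with a gripper value outside its range is refused whole. OPENING is the gripper's target within -1 to 1 (shut at 1, half-way at 0, fully open at -1), set as the call begins (- or left out, the last holds). The fingers move at their own pace and stop on an object; the grip force is fixed at half the most. Time passes only in rows, so rows that do not move let the fingers close. It gives the time, the measured TCP pose, the force and the opening at its end, in the units of the state.
- arm.state(): the state, without advancing time (a new reading comes with each control period).
- arm.camera(name): name is "scene" or "top" or "wrist"; returns a dict with "color" (480x640x3 uint8, blue, green, red), "mtx" (3x3 intrinsics, pixels), "camera_from_world" (4x4, takes a point from world to camera coordinates). Camera axes: x right, y down, z forward; pixel columns grow to the right and rows downward; lengths in m; the calibration is good to about 2 mm. A picture is of the moment at which its call begins. There is no depth.
- arm.finish_job(): hands the job in, once; it reports no verdict.
Trained networks look in a picture, given as the dict that the camera call returned (one of the last four; its "shot" number tells which), for a name from the list of things; names that differ only in an ending like _2 or _b are one class to them, and where a whole thing is asked for, a point or a joint stands for the part that bears it (a point fixed in the world has none). Each returns a list of dicts, best first, with "confidence" (0 to 1); they miss things now and then, are a little off and sometimes report something else, mostly with a low value. They report only what shows in the picture. A call takes as long as a camera call. They do not tell look-alikes from the thing itself.
- arm.look_for(picture, thing): "position" ([column, row] in pixels, amid what is visible of it).
- arm.silhouettes(picture, thing): "mask" (480x640 bool, what is visible of it) and "position" ([column, row] in pixels, amid what is visible of it).
- arm.tip_of(picture, thing): "position" ([column, row] in pixels: a listed point, or the origin of a listed thing).
The state is a dict: "time_s": time; "joint_pos": joint angles; "joint_vel": joint speeds; "tau": joint torques, N m; "tool_pos": TCP position; "tool_rot": TCP orientation; "force": force on the tool from outside, world axes, zero at the start; "moment": the same for the moment, N m; "gripper_width": opening from 0.0 (shut) to 1.0 (fully open).
Only numpy, scipy, OpenCV 4.12 (cv2) and the standard library are available. Lean on these libraries where they do the work, as an engineer would, in place of code of your own. Each camera call takes 0.05 s, during which the arm holds its last target. There are 200 camera calls.

## Working session

There is one attempt and no reset: what is moved stays moved. The work goes in short steps, Python scripts to look and compute and a shell command to move; the robot and the scene stay as the last step left them, time stands still between calls to the robot, and variables do not carry over. Pictures are saved under pics/ and viewed, about 8 in all and at most 12, crops included, and the job is handed in when it is done.

```bash
mkdir -p pics; cat > h.py <<'E'
import numpy as np, cv2
from bench import arm
from scipy.spatial.transform import Rotation as R
def ray(p,px):
    K=p["mtx"];T=np.array(p["camera_from_world"]);d=np.linalg.inv(K)@np.array([px[0],px[1],1.]);
    return -T[:3,:3].T@T[:3,3], T[:3,:3].T@d
def atz(p,px,z):
    o,d=ray(p,px); return o+d*(z-o[2])/d[2]
def proj(p,X):
    X=np.atleast_2d(X);T=np.array(p["camera_from_world"]);c=X@T[:3,:3].T+T[:3,3];u=c@np.array(p["mtx"]).T
    return u[:,:2]/u[:,2:]
def tri(obs):
    A=0;b=0
    for p,px in obs:
        o,d=ray(p,px);d=d/np.linalg.norm(d);M=np.eye(3)-np.outer(d,d);A=A+M;b=b+M@o
    return np.linalg.solve(A,b)
E
python3 - <<'E'
from h import *
np.set_printoptions(precision=3,suppress=True)
s=arm.state();print(s["time_s"],s["tool_pos"],s["tool_rot"],R.from_rotvec(s["tool_rot"]).as_matrix(),s["gripper_width"],arm.hold_point_z)
P={n:arm.camera(n) for n in("scene","top")}
for n,p in P.items():
    cv2.imwrite(f"pics/{n}0.png",p["color"])
    for t in "stand sleeve axle axle_tip core tray carton canister cups tape screwdriver new_roll".split():
        print(n,t,[(np.round(r["position"]).astype(int).tolist(),round(r["confidence"],2),atz(p,r["position"],.11 if t in("sleeve","axle","core","axle_tip") else 0)[:2]) for r in arm.tip_of(p,t)[:4]])
E
```

```text
0.0 [0.245 0.547 0.192] [-1.547  0.331 -0.331] [[ 0.912 -0.001  0.409]
 [-0.409 -0.002  0.912]
 [ 0.    -1.    -0.002]] 0.9983655569572131 0.0187
scene stand []
scene sleeve [([283, 278], 0.78, array([0.562, 0.075]))]
scene axle [([468, 204], 0.95, array([0.429, 0.605])), ([126, 212], 0.92, array([ 0.257, -0.272])), ([337, 183], 0.64, array([0.27 , 0.288])), ([293, 278], 0.48, array([0.567, 0.097]))]
scene axle_tip [([369, 220], 0.81, array([0.428, 0.328])), ([137, 257], 0.79, array([ 0.418, -0.247])), ([268, 386], 0.6, array([ 0.816, -0.01 ])), ([428, 232], 0.57, array([0.501, 0.459]))]
scene core [([243, 280], 0.64, array([ 0.546, -0.014]))]
scene tray [([118, 315], 0.83, array([ 0.493, -0.318]))]
scene carton [([373, 272], 0.71, array([0.507, 0.324])), ([206, 265], 0.35, array([ 0.386, -0.096])), ([289, 252], 0.28, array([0.392, 0.126]))]
scene canister [([157, 400], 0.56, array([ 0.735, -0.237]))]
scene cups [([362, 356], 0.69, array([0.738, 0.219]))]
scene tape [([286, 250], 0.7, array([0.38 , 0.121]))]
scene screwdriver []
scene new_roll [([269, 383], 0.58, array([ 0.752, -0.  
[... 236 characters left out ...]
([0.566, 0.092])), ([482, 368], 0.56, array([ 0.161, -0.26 ]))]
top axle_tip [([180, 264], 0.96, array([0.399, 0.491])), ([474, 301], 0.82, array([ 0.323, -0.241])), ([230, 293], 0.57, array([0.331, 0.364]))]
top core [([384, 212], 0.9, array([ 0.544, -0.016]))]
top tray [([490, 236], 0.84, array([ 0.501, -0.317]))]
top carton [([252, 232], 0.59, array([0.498, 0.323]))]
top canister [([458, 149], 0.7, array([ 0.741, -0.233])), ([351, 202], 0.61, array([0.586, 0.059]))]
top cups [([292, 146], 0.95, array([0.739, 0.223]))]
top tape [([324, 278], 0.71, array([0.378, 0.127]))]
top screwdriver [([407, 279], 0.83, array([ 0.381, -0.093]))]
top new_roll [([376, 139], 0.81, array([ 0.766, -0.007]))]
```

View pics/scene0.png

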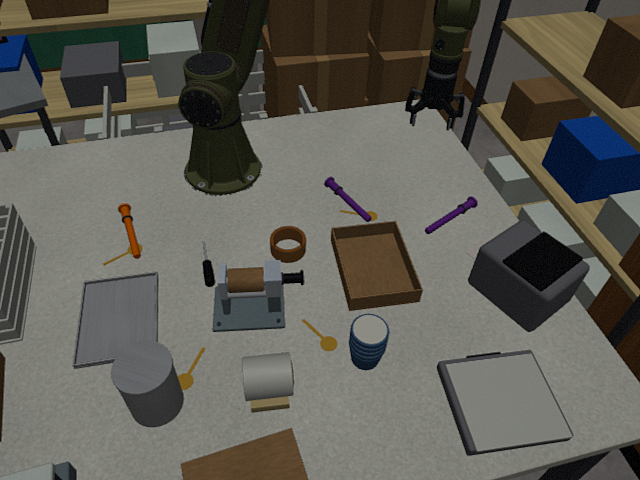

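View pics/top0.png

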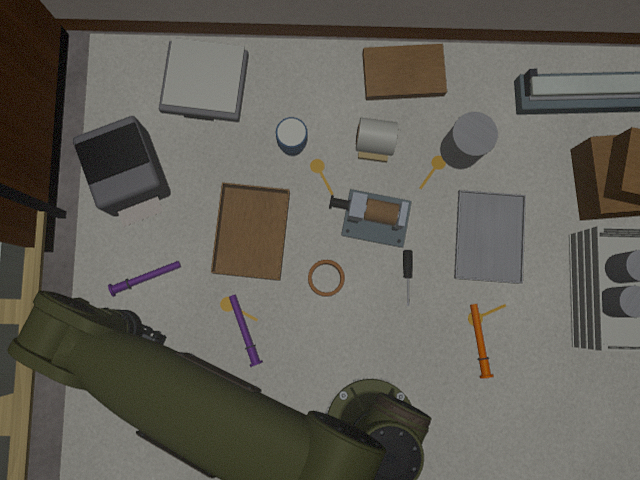

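The scene view shows the stand at about (248,300) with its black grip at (293,278). The tray is on the left at (118,315) and the carton on the right at (373,265). In the top view the axle points to image left, with the grip at (338,202). The orange and purple axles are decoys. I'll move above the grip and look with the wrist camera.

```bash
python3 -m handwheel '[[[0,-0.16,0],0],[[0,-0.16,0],0],[[0.17,0,-0.1],0],[[0.17,0,-0.1],0],[[0.17,0,-0.1],0],[[0.17,0,-0.1],0],[[0.17,0,-0.1],0],[[0.17,0,-0.1],0],[[0.17,0,-0.1],0],[[0.17,0,-0.1],0],[[0.17,0,-0.1],0],[[0.17,0,-0.1],0],[[0.17,0,-0.1],0]]' -1
python3 -m handwheel '[[[0,0,0],1],[[0,0,0],1],[[0,0,0],1],[[0,0,0],1],[[0,0,0],1],[[0,0,0],1],[[0,0,0],1],[[0,0,0],1],[[0,0,0],1],[[0,0,0],1],[[0,0,0],1],[[0,0,0],1],[[0,0,0],1],[[0,0,0],1],[[0,0,0],1],[[0,0,0],1]]'
cat > look.py <<'E'
from h import *
import sys
np.set_printoptions(precision=4,suppress=True)
s=arm.state();M=R.from_rotvec(s["tool_rot"]).as_matrix()
print(s["time_s"],s["tool_pos"],s["force"],s["gripper_width"],"j",np.array(s["joint_pos"]));print(M)
P={n:arm.camera(n) for n in("wrist","scene","top")}
for n,p in P.items():
    cv2.imwrite(f"pics/{n}_{sys.argv[1]}.png",p["color"])
    for t in sys.argv[2:]:
        print(n,t,[(np.round(r["position"],1).tolist(),round(r["confidence"],2),atz(p,r["position"],0 if t in("stand","tray","carton") else .11)[:2]) for r in arm.tip_of(p,t)[:3]])
E
python3 look.py 1 stand sleeve axle core
```

```text
time_s: 2.6
tool_pos: [0.5652, 0.1029, 0.2774]
tool_rot: [-1.542, 0.317, -0.324]
force: [1.3, 0.9, -0.6]
gripper_width: 1.004
time_s: 4.2
tool_pos: [0.5693, 0.0941, 0.2763]
tool_rot: [-1.111, 1.34, -1.345]
force: [0.3, 0.5, 0.5]
gripper_width: 0.996
4.2 [0.5693 0.0941 0.2763] [0.2652 0.4846 0.5344] 0.9960830429432627 j [0.1635 0.2461 0.0508 1.3697 0.0005 1.9185]
[[-0.1831  0.0056  0.9831]
 [-0.9831  0.0014 -0.1831]
 [-0.0024 -1.      0.0053]]
wrist stand [([313.7, 280.3], 0.74, array([ 0.5401, -0.0126]))]
wrist sleeve [([313.5, 238.1], 0.97, array([0.5573, 0.069 ]))]
wrist axle [([311.6, 212.0], 0.6, array([0.5602, 0.0932]))]
wrist core [([310.5, 320.3], 0.88, array([ 0.5389, -0.0115])), ([312.4, 277.6], 0.46, array([0.549 , 0.0314]))]
scene stand []
scene sleeve [([280.7, 277.7], 0.97, array([0.5587, 0.0702]))]
scene axle [([468.0, 205.3], 0.9, array([0.4339, 0.6016])), ([334.1, 184.3], 0.79, array([0.2727, 0.2794])), ([290.0, 276.7], 0.56, array([0.5608, 0.0916]))]
scene core [([244.5, 281.9], 0.58, array([ 0.5516, -0.0124])), ([288.0, 277.2], 0.48, array([0.5612, 0.0868]))]
top stand []
top sleeve []
top axle [([253.2, 352.8], 0.9, array([0.1855, 0.3017])), ([481.6, 369.3], 0.58, array([ 0.1573, -0.259 ])), ([118.1, 288.9], 0.55, array([0.3343, 0.641 ]))]
top core []
```

View pics/wrist_1.png

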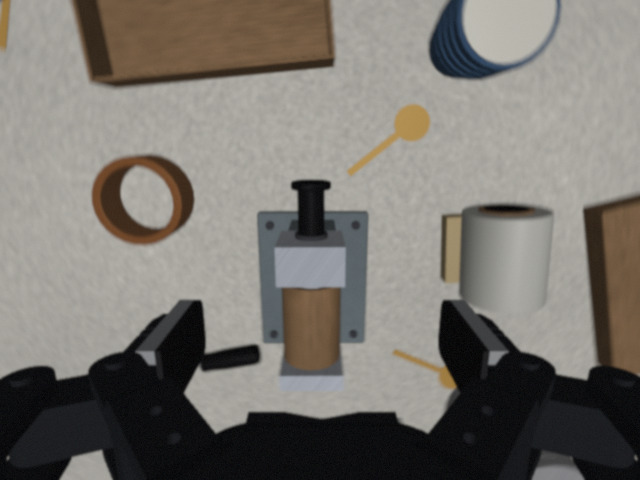

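The wrist view shows the stand nearly square to the tool. The grip is at (311,210), the sleeve block top at (311,265) and the core at (311,325). Next I'll measure the axis precisely.

```bash
python3 - <<'E'
from h import *
np.set_printoptions(precision=4,suppress=True)
p=arm.camera("wrist");g=p["color"].astype(int)
hsv=cv2.cvtColor(p["color"],cv2.COLOR_BGR2HSV)
# grip rows: dark run around col 311 ; core rows: brown run
def run(mask,r,c=311):
    a=c
    while mask[r,a]:a-=1
    b=c
    while mask[r,b]:b+=1
    return (a+b)/2,b-a
dark=g.max(2)<45; brown=(hsv[...,1]>70)&(hsv[...,0]<25)
for nm,m,rows in(("grip",dark,range(184,230,4)),("core",brown,range(290,360,6))):
    X=[]
    for r in rows:
        if not m[r,311]: continue
        c,w=run(m,r); q=atz(p,(c,r),.11 if nm=="grip" else .125); X.append(q); print(nm,r,c,w,q[:2])
    X=np.array(X)
    if len(X)>1:
        d=np.polyfit(X[:,1],X[:,0],1);print("dx/dy",d[0],"x at y=.09",np.polyval(d,.09))
for c in [(258,212),(368,212),(263,343),(365,343)]: print("base",atz(p,c,.012)[:2])
for r in arm.silhouettes(p,"stand")[:1]+arm.silhouettes(p,"axle")[:1]:
    m=r["mask"].astype(np.uint8);print(r["confidence"],cv2.boundingRect(m),cv2.minAreaRect(cv2.findNonZero(m)))
E
```

```text
grip 184 310.5 39 [0.564  0.1181]
grip 188 310.0 34 [0.5629 0.1147]
grip 192 310.0 26 [0.5622 0.1112]
grip 196 310.5 25 [0.562  0.1076]
grip 200 310.5 25 [0.5613 0.1041]
grip 204 310.5 25 [0.5606 0.1005]
grip 208 310.5 25 [0.5599 0.097 ]
grip 212 310.5 27 [0.5593 0.0934]
grip 216 311.0 26 [0.559  0.0897]
grip 220 311.0 28 [0.5583 0.0861]
grip 224 311.0 30 [0.5576 0.0824]
grip 228 310.5 29 [0.5565 0.0788]
dx/dy 0.17408130046419 x at y=.09 0.5588020618256916
core 290 311.0 58 [0.5471 0.0253]
core 296 311.0 58 [0.546  0.0196]
core 302 311.5 57 [0.5453 0.0137]
core 308 311.5 57 [0.5442 0.0078]
core 314 311.5 57 [0.5431 0.0019]
core 320 311.5 57 [ 0.542  -0.0041]
core 326 312.0 56 [ 0.5413 -0.0102]
core 332 312.0 56 [ 0.5401 -0.0163]
core 338 312.0 56 [ 0.539  -0.0225]
core 344 312.0 56 [ 0.5378 -0.0286]
core 350 312.5 55 [ 0.5371 -0.035 ]
core 356 312.0 54 [ 0.5354 -0.0412]
dx/dy 0.17208361153554466 x at y=.09 0.5583118863979448
base [0.4939 0.086 ]
base [0.6188 0.063 ]
base [ 0.4628 -0.0797]
base [ 0.5898 -0.1032]
0.96 (256, 209, 113, 183) ((313.82879638671875, 300.123291015625), (180.5443115234375, 112.14741516113281), 88.75463104248047)
0.88 (291, 179, 40, 63) ((310.5, 210.0), (62.0, 39.0), 90.0)
```

```bash
python3 -m handwheel '[[[0.005,0,-0.042],0.1],[[0,0.09,0],0],[[0,0.09,0],0],[[0,0.09,0],0],[[0,0.09,0],0],[[0,0.09,0],0],[[0,0.09,0],0],[[0,0.09,0],0],[[0,0,0],0]]' -1
python3 - <<'E'
from h import *
np.set_printoptions(precision=4,suppress=True)
s=arm.state();M=R.from_rotvec(s["tool_rot"]).as_matrix();print(M)
e=np.array([.5596,.0947,.094])-s["tool_pos"];print(e,M.T@e/.25, "axis slope",M[0,0]/M[1,0])
E
```

```text
time_s: 6.0
tool_pos: [0.5543, 0.0957, 0.1156]
tool_rot: [-1.105, 1.344, -1.35]
force: [-0.2, -0.6, 0.2]
gripper_width: 1.0
[[-0.1901  0.0078  0.9817]
 [-0.9818  0.0024 -0.1901]
 [-0.0039 -1.      0.0072]]
[ 0.0053 -0.001  -0.0216] [0.0001 0.0864 0.0207] axis slope 0.19359156470417802
```

```bash
python3 -m handwheel '[[[0,0.043,0.021],-0.2],[[0,0.043,0],0],[[0,0,0],0]]' -1
python3 look.py 2 axle
```

```text
time_s: 6.3
tool_pos: [0.5607, 0.095, 0.095]
tool_rot: [-1.112, 1.33, -1.338]
force: [-1.3, -0.5, 0.6]
gripper_width: 1.005
6.3 [0.5607 0.095  0.095 ] [-1.3491 -0.47    0.6375] 1.0053003564804648 j [ 0.167   0.3034 -0.2919  0.9648  0.0012  1.9117]
[[-0.173   0.0104  0.9849]
 [-0.9849  0.0029 -0.173 ]
 [-0.0047 -0.9999  0.0098]]
wrist axle [([322.1, 284.3], 0.79, array([0.5603, 0.0946]))]
scene axle [([334.1, 185.7], 0.75, array([0.2783, 0.2778])), ([464.6, 207.5], 0.66, array([0.4396, 0.589 ])), ([288.0, 278.2], 0.5, array([0.5641, 0.0862]))]
top axle [([482.3, 369.5], 0.93, array([ 0.1568, -0.2607])), ([119.4, 285.2], 0.7, array([0.3436, 0.6384])), ([254.4, 354.4], 0.58, array([0.1817, 0.2987]))]
```

View pics/wrist_2.png

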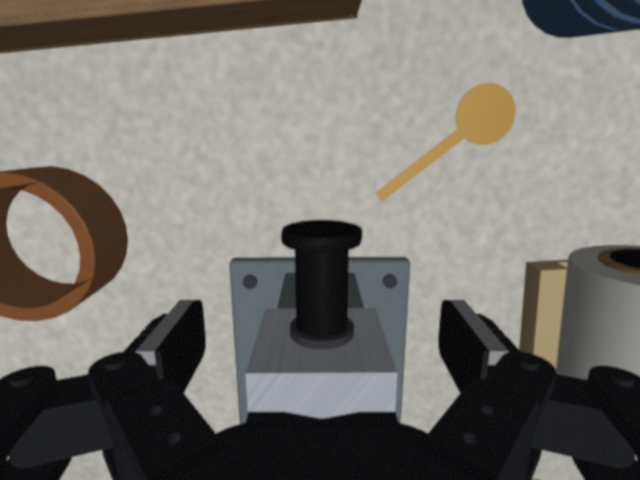

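The grip at (322,284) is centred between the pads (203 and 440), and the grasp is lined up. Closing now.

```bash
python3 -m handwheel '[[[0,0,0],0],[[0,0,0],0],[[0,0,0],0],[[0,0,0],0],[[0,0,0],0],[[0,0,0],0],[[0,0,0],0],[[0,0,0],0]]' 1
python3 -m handwheel '[[[-0.03,0,0],0],[[-0.03,0,0],0],[[-0.03,0,0],0],[[-0.03,0,0],0]]'
python3 look.py 3 sleeve axle
```

```text
time_s: 7.4
tool_pos: [0.5623, 0.0953, 0.0975]
tool_rot: [-1.108, 1.328, -1.339]
force: [-0.1, 0.5, 0.2]
gripper_width: -0.001
time_s: 7.8
tool_pos: [0.5678, 0.1267, 0.0977]
tool_rot: [-1.108, 1.329, -1.339]
force: [0.1, -0.2, 0.4]
gripper_width: -0.0
7.8 [0.5678 0.1267 0.0977] [ 0.0577 -0.2285  0.447 ] -0.000247700643191274 j [ 0.2192  0.321  -0.2609  0.9744  0.0006  1.9649]
[[-0.174   0.014   0.9846]
 [-0.9847  0.0038 -0.1741]
 [-0.0061 -0.9999  0.0131]]
wrist sleeve []
wrist axle []
scene sleeve [([282.1, 281.2], 0.59, array([0.5695, 0.0712])), ([272.0, 386.8], 0.55, array([ 0.8196, -0.0019]))]
scene axle [([336.4, 185.9], 0.84, array([0.2805, 0.2837])), ([124.1, 213.4], 0.7, array([ 0.2602, -0.2756])), ([291.3, 277.6], 0.55, array([0.5641, 0.0939]))]
top sleeve []
top axle [([119.8, 286.5], 0.93, array([0.3404, 0.6372])), ([484.1, 369.0], 0.88, array([ 0.1581, -0.2652])), ([254.8, 354.3], 0.82, array([0.1819, 0.2977]))]
```

View pics/wrist_3.png

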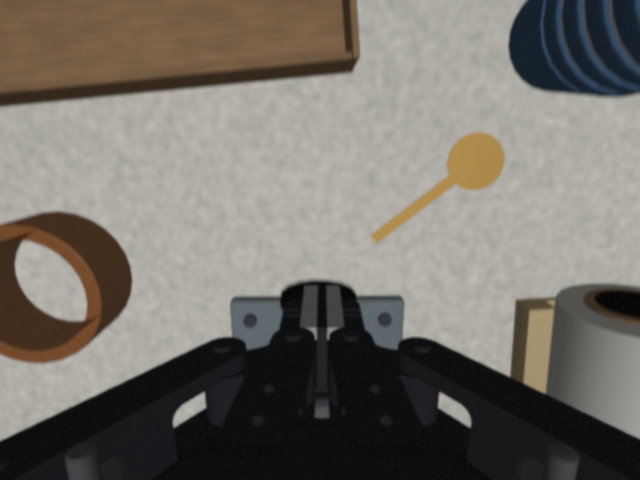

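```bash
python3 - <<'E'
from h import *
np.set_printoptions(precision=1,suppress=True)
p=arm.camera("wrist");s=arm.state();M=R.from_rotvec(s["tool_rot"]).as_matrix()
t=np.array(s["tool_pos"])
print("TCP",proj(p,t),"grasp",proj(p,t-.0187*M[:,1]),"open-tip",proj(p,t-.013*M[:,1]+.0425*M[:,2]),"axle0",proj(p,[.5596,.0947,.11]))
T=np.array(p["camera_from_world"]);print("cam",(M.T@((-T[:3,:3].T@T[:3,3])-t))*1000)
a=cv2.imread("pics/scene_2.png")[230:350,190:330];b=arm.camera("scene")["color"][230:350,190:330]
cv2.imwrite("pics/c4.png",cv2.resize(np.hstack([a,b]),None,fx=2.8,fy=2.8,interpolation=cv2.INTER_CUBIC))
E
```

```text
TCP [[322.6 272.1]] grasp [[322.7 286.6]] open-tip [[416.  281.9]] axle0 [[317.8 343.5]]
cam [ -65.3 -180.    -0.3]
```

View pics/c4.png

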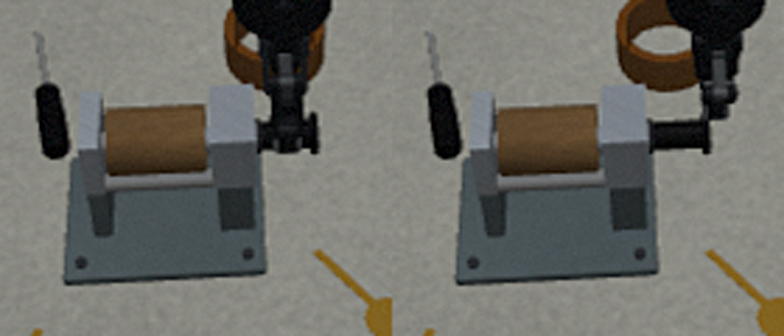

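```bash
python3 - <<'E'
from h import *
np.set_printoptions(precision=1,suppress=True)
p=arm.camera("scene");s=arm.state();t=np.array(s["tool_pos"])
print(s["gripper_width"],t)
for z in(0,.01,.02,.03,.04): 
  q=proj(p,t+[0,0,z])[0]; print(z,q,(q-[190,230])*2.8+[392,0])
print("axle",(proj(p,[[.5596,.0947,.11],[.5644,.1213,.11],[.5644,.1213,.128],[.5644,.1213,.092]])-[190,230])*2.8+[392,0])
E
```

```text
-0.0016370398378216468 [0.6 0.1 0.1]
0 [305.  279.6] [714.  138.9]
0.01 [305.  276.9] [714.1 131.3]
0.02 [305.1 274.2] [714.2 123.6]
0.03 [305.1 271.4] [714.3 115.9]
0.04 [305.2 268.6] [714.4 108. ]
axle [[675.4 128.9]
 [708.2 127.5]
 [708.3 113.6]
 [708.  141.2]]
```

```bash
python3 - <<'E'
from h import *
np.set_printoptions(precision=1,suppress=True)
p=arm.camera("scene");t=np.array([.5607,.095,.095])
for off in(.0425,.057):
  for z in(0,.013,.03,.045):
    print(off,z,(proj(p,t+[.985*off,-.173*off,z])[0]-[190,230])*2.8)
c=arm.camera("scene")["color"][240:310,270:340]
w=cv2.imread("pics/wrist_3.png")[260:440,230:410]
cv2.imwrite("pics/c5.png",np.hstack([cv2.resize(c,(400,400),interpolation=cv2.INTER_CUBIC),cv2.resize(np.clip(w*2.5,0,255).astype(np.uint8),(400,400))]))
E
```

```text
0.0425 0 [286.7 182.4]
0.0425 0.013 [286.6 172.7]
0.0425 0.03 [286.4 159.6]
0.0425 0.045 [286.2 147.9]
0.057 0 [287.6 196.9]
0.057 0.013 [287.5 187.2]
0.057 0.03 [287.3 174.2]
0.057 0.045 [287.1 162.6]
```

View pics/c5.png

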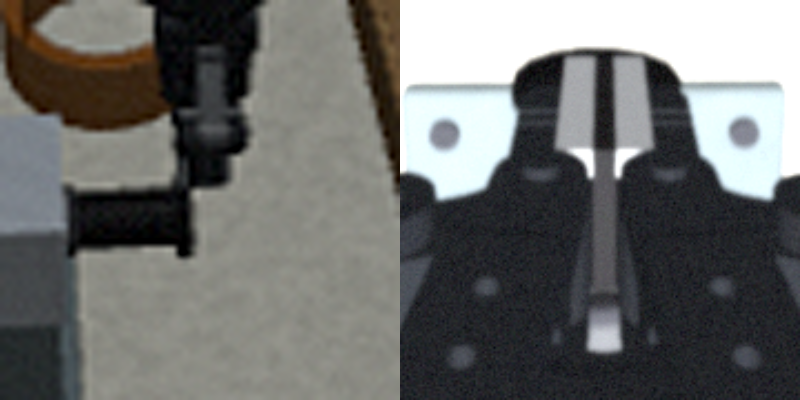

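Both crops show the fingertips ending just above the grip. They sit about 30 mm higher than the reported TCP, so the jaws closed over the top of the axle, which hasn't moved. I'll open, go back over the grip and descend about 30 mm further.

```bash
python3 -m handwheel '[[[0,-0.06,0],0],[[0,0,0],0],[[0,0,0],0],[[0,0,0],0],[[0,0,0],0],[[0.065,0,-0.01],0],[[0.065,0,0],0],[[0,0.06,0],0],[[0,0.06,0],0],[[0,0.058,0],0],[[0,0,0],0]]' -1
python3 - <<'E'
from h import *
np.set_printoptions(precision=4,suppress=True)
s=arm.state();M=R.from_rotvec(s["tool_rot"]).as_matrix();print(M[:,0],s["force"])
e=np.array([.5596,.0947,.066])-s["tool_pos"];print(e,M.T@e/.25, "axis slope",M[0,0]/M[1,0])
p=arm.camera("scene");c=p["color"][240:310,260:330]
w=arm.camera("wrist");print([(r["position"],r["confidence"],atz(w,r["position"],.11)) for r in arm.tip_of(w,"axle")[:2]])
cv2.imwrite("pics/c6.png",np.hstack([cv2.resize(c,(400,400),interpolation=cv2.INTER_CUBIC),cv2.resize(w["color"],(400,400))]))
E
```

```text
time_s: 9.6
tool_pos: [0.5569, 0.0864, 0.0648]
tool_rot: [-1.109, 1.332, -1.343]
force: [-0.4, -0.5, -0.1]
gripper_width: 1.003
[-0.1776 -0.9841 -0.0034] [-0.437  -0.466  -0.1192]
[0.0027 0.0083 0.0012] [-0.0346 -0.0048  0.005 ] axis slope 0.18050379781708834
[([327.5, 289.8], 0.96, array([0.5603, 0.0951, 0.11  ]))]
```

View pics/c6.png

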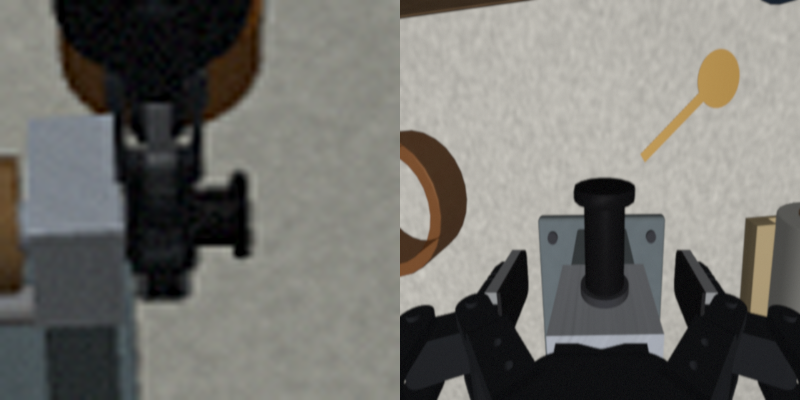

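Grip is centred between the jaws, fingers straddling it; they sit about 8 mm too near the sleeve. Correcting that and going slightly lower before closing.

```bash
python3 -m handwheel '[[[-0.035,0.02,0.006],0],[[0,0,0],0]]' -1
python3 -m handwheel '[[[0,0,0],0],[[0,0,0],0],[[0,0,0],0],[[0,0,0],0],[[0,0,0],0],[[0,0,0],0],[[0,0,0],0],[[0,0,0],0]]' 1
python3 -m handwheel '[[[-0.02,0,0],0],[[-0.02,0,0],0],[[-0.02,0,0],0]]'
```

```text
time_s: 9.95
tool_pos: [0.5637, 0.0962, 0.0637]
tool_rot: [-1.103, 1.328, -1.345]
force: [-0.3, 0.5, -0.4]
gripper_width: 0.998
time_s: 10.75
tool_pos: [0.5632, 0.0975, 0.0649]
tool_rot: [-1.103, 1.328, -1.342]
force: [-1.4, 0.1, 1.5]
gripper_width: 0.254
time_s: 11.05
tool_pos: [0.5659, 0.1115, 0.0647]
tool_rot: [-1.104, 1.328, -1.346]
force: [-0.3, -1.5, 1.1]
gripper_width: 0.256
```

```bash
python3 -m handwheel '[[[-0.02,0,0],0],[[-0.02,0,0],0],[[-0.02,0,0],0],[[-0.02,0,0],0],[[-0.02,0,0],0],[[-0.02,0,0],0],[[-0.02,0,0],0]]'
python3 - <<'E'
from h import *
np.set_printoptions(precision=4,suppress=True)
s=arm.state();M=R.from_rotvec(s["tool_rot"]).as_matrix();print(M,s["force"],s["moment"])
w=arm.camera("wrist");sc=arm.camera("scene")
print([(r["position"],r["confidence"]) for r in arm.tip_of(w,"axle")[:2]],[(r["position"],r["confidence"]) for r in arm.tip_of(sc,"sleeve")[:2]])
c=sc["color"][230:320,200:330]
cv2.imwrite("pics/c7.png",np.hstack([cv2.resize(c,(577,400),interpolation=cv2.INTER_CUBIC),cv2.resize(w["color"],(533,400))[:,155:378]]))
E
```

```text
time_s: 11.75
tool_pos: [0.573, 0.1497, 0.0644]
tool_rot: [-1.104, 1.327, -1.345]
force: [-0.5, -0.9, 0.0]
gripper_width: 0.261
[[-0.1769  0.018   0.9841]
 [-0.9842  0.0015 -0.1769]
 [-0.0047 -0.9998  0.0174]] [-0.481 -0.856  0.02 ] [-0.1522  0.0986 -0.0204]
[] []
```

View pics/c7.png

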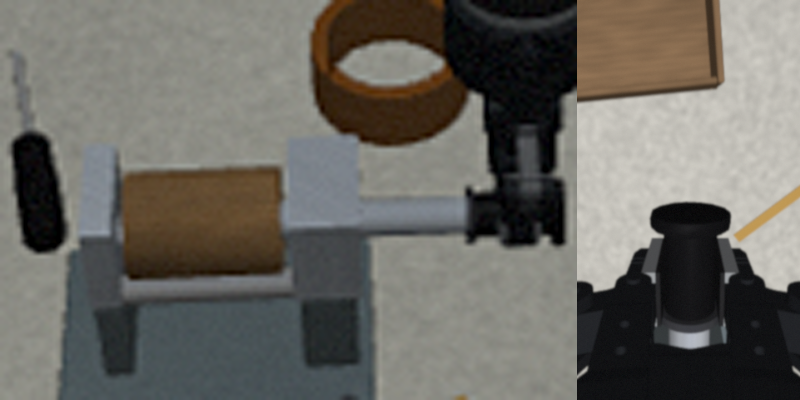

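The axle is sliding out level, the core is in place, and forces are about 1 N. Continuing the draw.

```bash
python3 -m handwheel '[[[-0.02,0,-0.002],0],[[-0.02,0,-0.0003],0],[[-0.02,0,-0.0003],0],[[-0.02,0,-0.0003],0],[[-0.02,0,-0.0003],0],[[-0.02,0,-0.0003],0],[[-0.02,0,-0.0003],0],[[-0.02,0,-0.0003],0]]'
python3 -m handwheel '[[[-0.02,0,-0.0003],0],[[-0.02,0,-0.0003],0],[[-0.02,0,-0.0003],0],[[-0.02,0,-0.0003],0],[[-0.02,0,-0.0003],0],[[-0.02,0,-0.0003],0],[[-0.02,0,-0.0003],0],[[-0.02,0,0],0],[[-0.02,0,0],0],[[0,0,0],0]]'
```

```text
time_s: 12.75
tool_pos: [0.58, 0.1914, 0.0646]
tool_rot: [-1.104, 1.326, -1.346]
force: [-0.0, -1.2, -0.4]
gripper_width: 0.256
time_s: 13.75
tool_pos: [0.5879, 0.2409, 0.0644]
tool_rot: [-1.104, 1.327, -1.345]
force: [0.1, 0.8, -1.3]
gripper_width: 0.251
```

```bash
python3 -m handwheel '[[[-0.02,0,0],0],[[-0.02,0,0],0],[[-0.01,0,0],0],[[0,0,0],0],[[0,-0.12,0],0],[[0,-0.16,0],0],[[0,-0.16,0],0],[[0,-0.16,0],0],[[0,0,0],0]]'
python3 - <<'E'
from h import *
np.set_printoptions(precision=4,suppress=True)
for n in("scene","top"):
    p=arm.camera(n);cv2.imwrite(f"pics/{n}_8.png",p["color"])
    for t in("tray","carton"):
        r=arm.silhouettes(p,t)[:1]
        if r:
            m=r[0]["mask"].astype(np.uint8);c=max(cv2.findContours(m,0,2)[0],key=cv2.contourArea)
            b=cv2.approxPolyDP(cv2.convexHull(c),8,True)[:,0]
            print(n,t,r[0]["confidence"],m.sum(),b.tolist(),"\n",np.array([atz(p,q,.015 if t=="tray" else .05)[:2] for q in b]))
    for t in("core","stand","sleeve"):
        print(n,t,[(r["position"],atz(p,r["position"],0 if t=="stand" else .11)[:2],r["confidence"]) for r in arm.tip_of(p,t)[:2]])
E
```

```text
time_s: 14.65
tool_pos: [0.5852, 0.2528, 0.2171]
tool_rot: [-1.11, 1.33, -1.345]
force: [0.9, -0.0, -0.9]
gripper_width: 0.253
scene tray 0.64 6167 [[157, 272], [157, 338], [74, 367], [85, 282]] 
 [[ 0.3925 -0.2181]
 [ 0.5904 -0.2274]
 [ 0.6228 -0.4057]
 [ 0.3839 -0.3928]]
scene carton 0.88 5628 [[395, 222], [419, 299], [350, 310], [332, 234]] 
 [[0.3938 0.4199]
 [0.6506 0.3843]
 [0.6425 0.2154]
 [0.3979 0.241 ]]
scene core [([242.8, 280.2], array([ 0.5458, -0.0154]), 0.67)]
scene stand [([248.6, 308.3], array([ 0.5468, -0.01  ]), 0.92)]
scene sleeve [([280.5, 278.6], array([0.5612, 0.0692]), 0.86), ([205.8, 265.8], array([ 0.4834, -0.0925]), 0.75)]
top tray 0.64 5977 [[460, 191], [524, 196], [521, 282], [455, 277]] 
 [[ 0.6213 -0.2344]
 [ 0.6116 -0.4076]
 [ 0.3791 -0.3947]
 [ 0.3885 -0.2192]]
top carton 0.61 4653 [[223, 183], [253, 187], [280, 280], [211, 271]] 
 [[0.6206 0.4007]
 [0.6117 0.3213]
 [0.3684 0.2435]
 [0.3878 0.4227]]
top core [([384.6, 211.6], array([ 0.5436, -0.0183]), 0.8)]
top stand [([381.0, 218.4], array([ 0.5439, -0.0232]), 0.62)]
top sleeve [([349.3, 204.1], array([0.5607, 0.0712]), 0.92)]
```

```bash
python3 -m handwheel '[[[0.19,0,0.03],0],[[0.19,0,0.03],0],[[0.19,0,0.03],0],[[0.19,0,0.03],0],[[0.19,0,0.03],0],[[0.19,0,0.03],0],[[0,0,0],1],[[0,0,0],1],[[0,0,0],1],[[0,0,0],1],[[0,0,0],1],[[0,0,0],1],[[0,0,0],1],[[0,0,0],1],[[0,0,0],1],[[0,0,0],1],[[0,0,0],0]]'
python3 - <<'E'
from h import *
np.set_printoptions(precision=4,suppress=True)
s=arm.state();M=R.from_rotvec(s["tool_rot"]).as_matrix();print(M,s["tool_pos"],np.array(s["joint_pos"]))
e=np.array([.569,-.319,.217])-s["tool_pos"];print(e,M.T@e/.25,"rot needed",np.arctan2(-M[1,0],-M[0,0])+.058)
E
```

```text
time_s: 16.95
tool_pos: [0.5761, -0.0489, 0.2096]
tool_rot: [-0.545, 1.898, -1.91]
force: [-0.3, -0.5, -0.8]
gripper_width: 0.253
[[-0.8475  0.0039  0.5308]
 [-0.5308 -0.0053 -0.8475]
 [-0.0005 -1.      0.0065]] [ 0.5761 -0.0489  0.2096] [-0.0815  0.2624 -0.0781  1.2259 -0.0049  2.5005]
[-0.0071 -0.2701  0.0074] [ 0.5977 -0.024   0.9006] rot needed 0.6175486811958812
```

```bash
python3 -m handwheel '[[[0.1,-0.004,0.15],0],[[0.1,-0.004,0.15],0],[[0.1,-0.004,0.15],0],[[0.1,-0.004,0.15],0],[[0.1,-0.004,0.15],0],[[0.1,-0.004,0.15],0],[[0,0,0],1],[[0,0,0],1],[[0,0,0],1],[[0,0,0],1],[[0,0,0],1],[[0,0,0],1],[[0,0,0],1],[[0,0,0],0.7],[[0,0,0],0]]'
cat > err.py <<'E'
from h import *
import sys
np.set_printoptions(precision=4,suppress=True)
x,y,z,a=map(float,sys.argv[1:5])  # target TCP, yaw of -tool x
s=arm.state();M=R.from_rotvec(s["tool_rot"]).as_matrix()
e=np.array([x,y,z])-s["tool_pos"];print(s["time_s"],"e",e,"rows",M.T@e/.25,"rot",(np.arctan2(-M[1,0],-M[0,0])-a)/.08,"j",np.array(s["joint_pos"]),"F",s["force"],"w",s["gripper_width"])
E
python3 err.py .571 -.319 .06 -.058
python3 - <<'E'
from h import *
p=arm.camera("scene");w=arm.camera("wrist")
c=p["color"][200:380,60:300]
cv2.imwrite("pics/c9.png",np.hstack([cv2.resize(c,(480,360),interpolation=cv2.INTER_CUBIC),cv2.resize(w["color"],(320,240)).copy() if 0 else cv2.copyMakeBorder(cv2.resize(w["color"],(320,240)),0,120,0,0,0)]))
E
```

```text
time_s: 18.45
tool_pos: [0.5705, -0.3312, 0.2147]
tool_rot: [-0.057, -2.194, 2.205]
force: [-0.9, 0.5, -0.8]
gripper_width: 0.254
18.45 e [ 0.0005  0.0122 -0.1547] rows [ 0.0029  0.6188 -0.0518] rot 0.13303347517428632 j [-0.5248  0.4177  0.1496  1.2967 -0.0022  2.6642] F [-0.8997  0.542  -0.819 ] w 0.25435861864251186
```

View pics/c9.png

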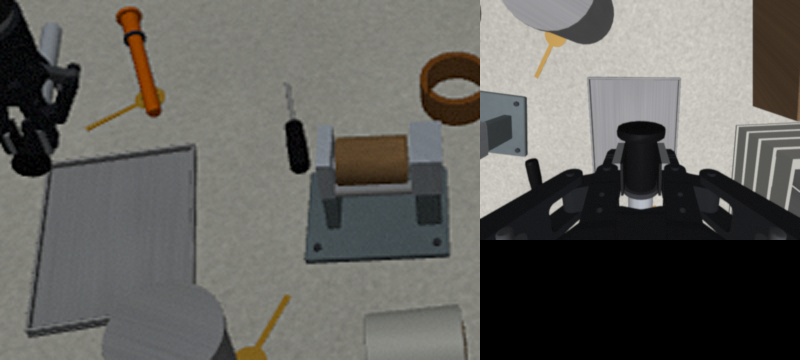

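```bash
python3 - <<'E'
from h import *
w=arm.camera("wrist")
for q in [(216,156),(400,156)]: print(atz(w,q,.015)[:2])
r=arm.silhouettes(w,"tray")[:1]
if r:
  c=cv2.findContours(r[0]["mask"].astype(np.uint8),0,2)[0];b=cv2.approxPolyDP(cv2.convexHull(max(c,key=cv2.contourArea)),6,True)[:,0];print(b.tolist(),[atz(w,q,.015)[:2].round(3).tolist() for q in b])
E
python3 -m handwheel '[[[0.003,0,-0.05],0.13],[[0,0.13,0],0],[[0,0.13,0],0],[[0,0.13,0],0],[[0,0.13,0],0],[[0,0.13,0],0],[[0,0,0],0]]'
python3 err.py .571 -.319 -.018 -.058
```

```text
[ 0.62076538 -0.23523098]
[ 0.61250039 -0.40995626]
[[400, 155], [392, 307], [226, 344], [214, 155]] [[0.613, -0.41], [0.457, -0.402], [0.422, -0.223], [0.622, -0.233]]
time_s: 19.35
tool_pos: [0.5734, -0.3142, 0.0501]
tool_rot: [-0.07, -2.193, 2.205]
force: [-0.9, 0.4, -2.2]
gripper_width: 0.255
19.35 e [-0.0024 -0.0048 -0.0681] rows [0.0113 0.2725 0.0181] rot 0.05781533158455776 j [-0.5013  0.4877 -0.1272  0.9447 -0.0001  2.6937] F [-0.9258  0.3699 -2.2292] w 0.254774403137328
```

```bash
python3 -m handwheel '[[[0.02,0.05,0.018],0.05],[[0,0.07,0],0],[[0,0.07,0],0],[[0,0.05,0],0],[[0,0,0],0]]'
python3 err.py .568 -.3195 -.018 -.058
```

```text
time_s: 19.85
tool_pos: [0.572, -0.3206, -0.0058]
tool_rot: [-0.082, -2.191, 2.211]
force: [-0.6, -0.5, -1.8]
gripper_width: 0.255
19.85 e [-0.004   0.0011 -0.0122] rows [ 0.017   0.0485 -0.0039] rot 0.016001054813429266 j [-0.5108  0.5351 -0.1916  0.8243 -0.0001  2.6876] F [-0.5645 -0.4733 -1.7695] w 0.2548979409631348
```

```bash
python3 -m handwheel '[[[0.02,0.025,-0.004],0],[[0,0.02,0],0],[[0,0.008,0],0],[[0,0,0],0]]'
python3 err.py .568 -.3195 -.018 -.058
python3 - <<'E'
from h import *
p=arm.camera("scene");w=arm.camera("wrist")
c=p["color"][230:390,60:300]
cv2.imwrite("pics/c10.png",np.vstack([cv2.resize(c,(480,320),interpolation=cv2.INTER_CUBIC),cv2.resize(w["color"][150:390,140:500],(480,280))]))
E
```

```text
time_s: 20.25
tool_pos: [0.5687, -0.3207, -0.0169]
tool_rot: [-0.086, -2.19, 2.215]
force: [-0.4, -0.5, -2.4]
gripper_width: 0.254
20.25 e [-0.0007  0.0012 -0.0011] rows [ 0.0033  0.0044 -0.0046] rot 0.013581591408010334 j [-0.5133  0.5384 -0.2154  0.7927 -0.0002  2.6853] F [-0.4337 -0.456  -2.4014] w 0.2537155905270349
```

View pics/c10.png

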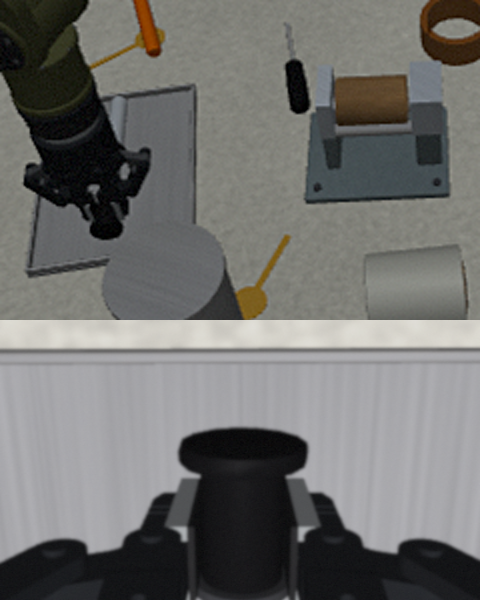

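The axle is inside the tray outline and close to the floor. I'll lower gently until the force changes.

```bash
for i in 1; do python3 -m handwheel '[[[0,0.012,0],0],[[0,0,0],0]]'; done; python3 -m handwheel '[[[0,0.014,0],0],[[0,0,0],0]]'
```

```text
time_s: 20.55
tool_pos: [0.5696, -0.3211, -0.0192]
tool_rot: [-0.088, -2.19, 2.217]
force: [0.1, 0.6, -1.6]
gripper_width: 0.249
time_s: 20.75
tool_pos: [0.5703, -0.3214, -0.0225]
tool_rot: [-0.089, -2.19, 2.218]
force: [0.1, -0.2, -1.5]
gripper_width: 0.252
```

```bash
python3 -m handwheel '[[[0,0,0],0],[[0,0,0],0],[[0,0,0],0],[[0,0,0],0],[[0,0,0],0]]' -0.4
python3 -m handwheel '[[[0,-0.04,0],0],[[0,-0.1,0],0],[[0,-0.16,0],0],[[0,-0.18,0],0],[[0,-0.18,0],0],[[0,-0.18,0],0],[[0,-0.1,0],0],[[0,0,0],0]]' -1
python3 - <<'E'
from h import *
np.set_printoptions(precision=4,suppress=True)
u=np.array([.9983,-.058]);v=np.array([.058,.9983]);c=np.array([.497,-.3155])
for n in("wrist","scene","top"):
    p=arm.camera(n)
    for t,z in(("axle",.0205),("axle_tip",.014),("core",.11),("stand",0),("sleeve",.11)):
        for r in arm.tip_of(p,t)[:3]:
            q=atz(p,r["position"],z)[:2]; print(n,t,np.round(r["position"]),round(r["confidence"],2),q,"in tray",[(q-c)@u,(q-c)@v])
    if n=="wrist": cv2.imwrite("pics/w11.png",p["color"]);
    if n=="scene": sc=p["color"]
w=cv2.imread("pics/w11.png");cv2.imwrite("pics/c11.png",np.vstack([cv2.resize(w,(440,330)),cv2.resize(sc[230:370,60:300],(440,257))]))
E
```

```text
time_s: 21.25
tool_pos: [0.5707, -0.3217, -0.022]
tool_rot: [-0.089, -2.19, 2.219]
force: [-0.5, -0.5, -0.7]
gripper_width: 0.699
time_s: 22.05
tool_pos: [0.5632, -0.3174, 0.2262]
tool_rot: [-0.089, -2.19, 2.218]
force: [-0.3, -0.3, -0.3]
gripper_width: 1.004
wrist axle [323. 202.] 0.8 [ 0.5671 -0.3228] in tray [np.float64(0.07038776477599121), np.float64(-0.0032322279149605867)]
wrist axle_tip [316. 348.] 0.96 [ 0.4032 -0.3061] in tray [np.float64(-0.09423245187263359), np.float64(0.003968426165134664)]
wrist stand [ 31. 244.] 0.66 [ 0.538  -0.0093] in tray [np.float64(0.023206326923984586), np.float64(0.30809399699067935)]
scene axle [336. 187.] 0.94 [0.1862 0.3152] in tray [np.float64(-0.34680248423886384), np.float64(0.611591347582739)]
scene axle [111. 336.] 0.85 [ 0.5647 -0.3271] in tray [np.float64(0.068287610281555), np.float64(-0.007655259500161889)]
scene axle [123. 211.] 0.85 [ 0.1498 -0.298 ] in tray [np.float64(-0.3476130527536449), np.float64(-0.0026554074082252702)]
scene axle_tip [426. 232.] 0.89 [0.4162 0.5065] in tray [np.float64(-0.1283815360086319), np.float64(0.8
[... 1124 characters left out ...]
73.] 0.77 [ 0.401 -0.311] in tray [np.float64(-0.09613804509718127), np.float64(-0.0010341366300902096)]
top axle_tip [474. 304.] 0.69 [ 0.3185 -0.2687] in tray [np.float64(-0.1808994144990934), np.float64(0.03635010353019444)]
top core [383. 213.] 0.94 [ 0.5399 -0.015 ] in tray [np.float64(0.02543536496725401), np.float64(0.30243618638722225)]
top core [348. 201.] 0.71 [0.5689 0.0748] in tray [np.float64(0.0491141559346254), np.float64(0.3938153305960835)]
top stand [379. 218.] 0.9 [ 0.5451 -0.0167] in tray [np.float64(0.030687240031631025), np.float64(0.3010813209552033)]
top sleeve [350. 203.] 0.71 [0.5636 0.0689] in tray [np.float64(0.044208603116021206), np.float64(0.38762676334479845)]
```

View pics/c11.png

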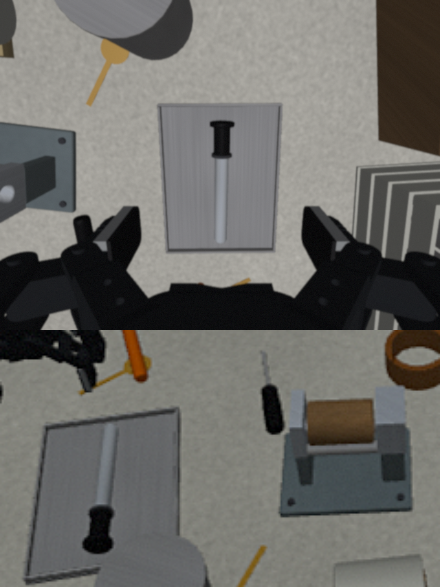

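The axle lies fully in the tray: grip at +70 mm and tip at −94 mm along the tray's x, both under 10 mm off in y. The core and stand are undisturbed. Next is the core.

```bash
python3 -m handwheel '[[[0.026,0,-0.19],0],[[0.026,0,-0.19],0],[[0.026,0,-0.19],0],[[0.026,0,-0.19],0],[[0.026,0,-0.19],0],[[0.026,0,-0.19],0],[[0,0,0],0]]' -1
python3 -m handwheel '[[[0,0,0],-1],[[0,0,0],-1],[[0,0,0],-1],[[0,0,0],-1],[[0,0,0],-1],[[0,0,0],-1],[[0,0,0],-1],[[0,0,0],-1],[[0,0,0],-1],[[0,0,0],-1],[[0,0,0],-1],[[0,0,0],-1],[[0,0,0],-1],[[0,0,0],-1],[[0,0,0],-1],[[0,0,0],-1],[[0,0,0],-1],[[0,0,0],-1],[[0,0,0],0]]'
python3 err.py .5412 -.0085 .058 1.393
python3 - <<'E'
from h import *
np.set_printoptions(precision=4,suppress=True)
for n in("wrist","scene","top"):
    p=arm.camera(n)
    for t,z in(("core",.11),("stand",0)):
        print(n,t,[(np.round(r["position"]),round(r["confidence"],2),atz(p,r["position"],z)[:2]) for r in arm.tip_of(p,t)[:2]])
E
```

```text
time_s: 23.65
tool_pos: [0.5385, -0.0279, 0.2167]
tool_rot: [-0.075, -2.203, 2.211]
force: [-0.7, -0.9, 0.6]
gripper_width: 1.0
time_s: 25.55
tool_pos: [0.5415, -0.0393, 0.2198]
tool_rot: [-1.129, 1.284, -1.328]
force: [-0.1, 0.5, 0.6]
gripper_width: 0.998
25.55 e [-0.0003  0.0308 -0.1618] rows [-0.1269  0.6454 -0.0357] rot 0.5209623395119878 j [-0.0662  0.1707 -0.1705  1.2025 -0.0093  1.6405] F [-0.0704  0.5271  0.6487] w 0.9976655653594645
wrist core [(array([312., 184.]), 0.65, array([ 0.5408, -0.0101]))]
wrist stand []
scene core [(array([241., 280.]), 0.89, array([ 0.5454, -0.0186]))]
scene stand [(array([246., 307.]), 0.91, array([ 0.5425, -0.0165]))]
top core [(array([380., 211.]), 0.68, array([ 0.5456, -0.0074]))]
top stand [(array([377., 216.]), 0.72, array([ 0.5494, -0.0123]))]
```

```bash
python3 -m handwheel '[[[-0.127,0,-0.035],0.52],[[0,0.12,0],0],[[0,0.12,0],0],[[0,0,0],0]]'
python3 err.py .5412 -.0085 .058 1.393
```

```text
time_s: 26.4
tool_pos: [0.54, -0.0054, 0.1591]
tool_rot: [-1.102, 1.313, -1.361]
force: [-1.3, 0.4, -0.2]
gripper_width: 1.004
26.4 e [ 0.0012 -0.0031 -0.1011] rows [ 0.0093  0.4045 -0.0058] rot -0.03238660429799867 j [-0.0026  0.1903 -0.2865  1.0641 -0.0107  1.7483] F [-1.2561  0.392  -0.2313] w 1.0042342187554758
```

```bash
python3 -m handwheel '[[[0.009,0.08,-0.006],0],[[0,0.09,0],0],[[0,0.09,0],0],[[0,0.08,0],0],[[0,0,0],0]]'
python3 err.py .5412 -.0085 .058 1.393
```

```text
time_s: 26.9
tool_pos: [0.5443, -0.0086, 0.0779]
tool_rot: [-1.096, 1.31, -1.364]
force: [-0.2, -0.7, 0.6]
gripper_width: 1.001
26.9 e [-0.0031  0.0001 -0.0199] rows [ 0.0014  0.0792 -0.0154] rot -0.04540933809113745 j [-0.0086  0.2538 -0.4026  0.8786 -0.0108  1.7434] F [-0.2491 -0.7043  0.5686] w 1.0009234521177632
```

```bash
python3 -m handwheel '[[[0,0.045,-0.008],0],[[0,0.036,-0.002],0],[[0,0,0],0]]'
python3 err.py .5425 -.0085 .058 1.393
python3 - <<'E'
from h import *
p=arm.camera("wrist");hsv=cv2.cvtColor(p["color"],cv2.COLOR_BGR2HSV)
b=(hsv[...,1]>70)&(hsv[...,0]<25)&(hsv[...,2]>40)
for r in range(220,400,20):
    x=np.flatnonzero(b[r,180:460])+180; print(r,x.min() if len(x) else None,x.max() if len(x) else None,len(x))
E
```

```text
time_s: 27.2
tool_pos: [0.5451, -0.0086, 0.0599]
tool_rot: [-1.093, 1.307, -1.366]
force: [-1.1, -0.2, 0.1]
gripper_width: 0.998
27.2 e [-0.0026  0.0001 -0.0019] rows [ 0.0013  0.0072 -0.0105] rot -0.05140414567750551 j [-0.0084  0.2686 -0.4288  0.8333 -0.0109  1.744 ] F [-1.0865 -0.16    0.097 ] w 0.9980914777024055
220 None None 0
240 238 401 164
260 239 400 162
280 240 398 159
300 241 397 157
320 243 396 154
340 244 395 152
360 245 394 150
380 246 392 147
```

The core's centre column is 319.5 and the jaw centre is 322, so the offset is about 1 mm. Closing and lifting.

```bash
python3 -m handwheel '[[[0,0.006,-0.004],0],[[0,0,0],0],[[0,0,0],0],[[0,0,0],0],[[0,0,0],0],[[0,0,0],0],[[0,0,0],0]]' 1
python3 -m handwheel '[[[0,-0.03,0],0],[[0,-0.06,0],0],[[0,-0.1,0],0],[[0,-0.15,0],0],[[0,-0.15,0],0],[[0,-0.1,0],0],[[0,0,0],0]]'
python3 err.py .498 .323 .21 1.47
python3 - <<'E'
from h import *
np.set_printoptions(precision=4,suppress=True)
for n in("wrist","scene","top"):
    p=arm.camera(n)
    for t,z in(("core",.25),("stand",0),("carton",0)):
        print(n,t,[(np.round(r["position"]),round(r["confidence"],2),atz(p,r["position"],z)[:2]) for r in arm.tip_of(p,t)[:2]])
E
```

```text
time_s: 27.95
tool_pos: [0.5458, -0.0084, 0.061]
tool_rot: [-1.09, 1.304, -1.368]
force: [-0.3, 0.9, -0.6]
gripper_width: 0.627
time_s: 28.65
tool_pos: [0.5374, -0.0067, 0.2153]
tool_rot: [-1.092, 1.306, -1.367]
force: [0.3, 1.1, -1.4]
gripper_width: 0.623
28.65 e [-0.0394  0.3297 -0.0053] rows [-1.2685 -0.0002 -0.394 ] rot -1.0141952563118366 j [-0.0048  0.1491 -0.2069  1.1741 -0.011   1.7476] F [ 0.29    1.054  -1.4284] w 0.6231706326363196
wrist core [(array([322., 323.]), 0.57, array([ 0.5341, -0.0154]))]
wrist stand [(array([316., 202.]), 0.83, array([ 0.54  , -0.0105]))]
wrist carton []
scene core [(array([238., 232.]), 0.89, array([ 0.5278, -0.0127])), (array([122., 281.]), 0.32, array([ 0.6075, -0.2486]))]
scene stand [(array([252., 307.]), 0.71, array([ 0.5441, -0.0009]))]
scene carton [(array([374., 270.]), 0.73, array([0.5013, 0.3272]))]
top core []
top stand [(array([376., 218.]), 0.63, array([ 0.5441, -0.0102]))]
top carton [(array([250., 234.]), 0.87, array([0.4935, 0.3306]))]
```

```bash
python3 -m handwheel '[[[-0.18,0,-0.056],0],[[-0.18,0,-0.056],0],[[-0.18,0,-0.056],0],[[-0.18,0,-0.056],0],[[-0.18,0,-0.056],0],[[-0.18,0,-0.056],0],[[-0.17,0,-0.056],0],[[0,0,0],-1],[[0,0,0],0]]'
python3 err.py .498 .325 .08 1.47
```

```text
time_s: 30.15
tool_pos: [0.4959, 0.3303, 0.2035]
tool_rot: [-1.138, 1.255, -1.31]
force: [0.1, -0.2, -0.3]
gripper_width: 0.621
30.15 e [ 0.0021 -0.0053 -0.1235] rows [ 0.0163  0.4942 -0.0073] rot -0.057118104723780094 j [ 0.6058  0.2808 -0.0684  1.1995 -0.0295  2.2815] F [ 0.1049 -0.1506 -0.2984] w 0.6213251255884794
```

```bash
python3 -m handwheel '[[[0.016,0.1,-0.007],0],[[0,0.14,0],0],[[0,0.14,0],0],[[0,0.14,0],0],[[0,0.14,0],0],[[0,0.1,0],0],[[0,0.04,0],0],[[0,0,0],0]]'
python3 err.py .498 .325 -.012 1.47
```

```text
time_s: 30.95
tool_pos: [0.5044, 0.3204, -0.0008]
tool_rot: [-1.122, 1.268, -1.325]
force: [-0.3, -0.4, -1.0]
gripper_width: 0.629
30.95 e [-0.0064  0.0046 -0.0112] rows [-0.0151  0.0435 -0.0296] rot -0.3198495715637989 j [ 0.584   0.4302 -0.3519  0.7613 -0.0293  2.2807] F [-0.3103 -0.3865 -1.0428] w 0.6286699666882818
```

```bash
python3 -m handwheel '[[[-0.015,0.02,-0.025],0],[[0,0.018,0],0],[[0,0.008,0],0],[[0,0,0],0]]'
python3 -m handwheel '[[[0,0,0],0],[[0,0,0],0],[[0,0,0],0],[[0,0,0],0],[[0,0,0],0],[[0,0,0],0]]' -1
python3 -m handwheel '[[[0,-0.06,0],0],[[0,-0.1,0],0],[[0,-0.16,0],0],[[0,-0.18,0],0],[[0,-0.18,0],0],[[0,-0.18,0],0],[[0,0,0],0],[[0,0,0],0],[[0,0,0],0]]'
python3 - <<'E'
from h import *
np.set_printoptions(precision=4,suppress=True)
for n in("wrist","scene","top"):
    p=arm.camera(n)
    for t,z in(("core",.032),("carton",0),("stand",0),("axle",.02),("axle_tip",.014)):
        print(n,t,[(np.round(r["position"]),round(r["confidence"],2),atz(p,r["position"],z)[:2]) for r in arm.tip_of(p,t)[:3]])
    if n=="wrist":
      for r in arm.silhouettes(p,"core")[:1]: print("core mask bbox",cv2.boundingRect(r["mask"].astype(np.uint8)))
      for r in arm.silhouettes(p,"carton")[:1]: print("carton mask bbox",cv2.boundingRect(r["mask"].astype(np.uint8)))
E
```

```text
time_s: 31.35
tool_pos: [0.5017, 0.3267, -0.0091]
tool_rot: [-1.115, 1.268, -1.326]
force: [-0.2, 0.6, -0.4]
gripper_width: 0.625
time_s: 31.95
tool_pos: [0.5034, 0.328, -0.0068]
tool_rot: [-1.111, 1.267, -1.326]
force: [-0.7, 0.3, -0.6]
gripper_width: 1.007
time_s: 32.85
tool_pos: [0.4912, 0.3275, 0.2142]
tool_rot: [-1.115, 1.268, -1.326]
force: [0.1, 0.0, 0.1]
gripper_width: 1.003
wrist core [(array([309., 204.]), 0.8, array([0.4874, 0.3295]))]
wrist carton []
wrist stand [(array([312., 206.]), 0.32, array([0.4899, 0.3214]))]
wrist axle []
wrist axle_tip [(array([135., 180.]), 0.76, array([0.3268, 0.3718])), (array([188.,   3.]), 0.54, array([0.4083, 0.5121])), (array([235., 387.]), 0.51, array([0.3769, 0.1344]))]
core mask bbox (281, 160, 62, 96)
carton mask bbox (169, 99, 285, 211)
scene core [(array([373., 261.]), 0.67, array([0.498 , 0.3227]))]
scene carton [(array([374., 268.]), 0.86, array([0.4976, 0.3291]))]
scene stand [(array([247., 309.]), 0.59, array([ 0.5479, -0.0132]))]
scene axle [(array([468., 206.]), 0.88, array([0.3511, 0.6643])), (array([338., 186.]), 0.72, array([0.1856, 0.3207])), (array([112., 338.]), 0.68, array([ 0.5706, -0.3241]))]
scene axle_tip [(array([121., 285.]), 0.96, array([ 0.4125, -0.3064])), (array([426., 232.]), 0.89, array([0.419 , 0.5067])), (array([370., 216.]), 0.78, array([0.3231, 0.376 ]))]
top core []
top carton []
top stand [(array([379., 222.]), 0.64, array([ 0.5331, -0.0173])), (array([407., 276.]), 0.21, array([ 0.3904, -0.0946]))]
top axle [(array([254., 354.]), 0.93, array([0.1762, 0.3078])), (array([494., 212.]), 0.62, array([ 0.5652, -0.3233])), (array([483., 367.]), 0.59, array([ 0.1545, -0.2895]))]
top axle_tip [(array([473., 303.]), 0.96, array([ 0.3203, -0.2677])), (array([179., 262.]), 0.92, array([0.4109, 0.5135])), (array([489., 272.]), 0.69, array([ 0.4036, -0.3099]))]
```

```bash
python3 -m handwheel '[[[0,0,0],0],[[0,0,0],0],[[0,0,0],0],[[0,0,0],0],[[0,0,0],0]]'
python3 - <<'E'
from h import *
p=arm.camera("wrist");print([(r["position"],atz(p,r["position"],.032)[:2]) for r in arm.tip_of(p,"core")[:1]])
print(arm.finish_job())
E
```

```text
time_s: 34.35
tool_pos: [0.4911, 0.3275, 0.2143]
tool_rot: [-1.115, 1.268, -1.326]
force: [-0.5, -0.2, 0.0]
gripper_width: 1.001
[([313.3, 204.3], array([0.49079954, 0.32866656]))]
the job is handed in; nothing more can be done
None
```

The axle is in the tray and the core is in the carton; I handed the job in at about 34 s of the 72 s allowed. I got no verdict back.

**What I did:** I drew the axle straight out of the sleeve by about 155 mm, with forces of only a few newtons. I laid it lengthwise in the tray, then lifted the core from above and set it down near the middle of the carton.

**Last checks:**
- **Axle:** in the tray frame the grip was at about (+70, −3) mm and the tip at about (−94, +4) mm. I viewed this in a picture, and all three cameras agreed to within about 5 mm.
- **Core:** it was within about 10 mm of the carton's centre and had moved only about 3 mm, within measuring error, between two looks 1.5 s apart. I had used my 12 views, so this rests on the detectors. Its height was not measured, and the top camera did not find the core at the end.
- **Stand:** its detected position varied by about 10 mm between readings, with no steady shift. I did not measure the bystanders at the end, but I noticed no contact with any of them.
- **Robot:** at hand-in the gripper was open and about 0.2 m clear of everything.

**What went wrong or disagreed:**
- **First grasp missed:** the jaws closed above the grip because the fingertips sit about 30 mm higher than the reported TCP. The pictures showed the axle had not moved, so I went lower and the second grasp held.
- **Height offset:** I allowed for that 30 mm in every later height. I did not find its cause.

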